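Pack the recorder and the clay bird whistle back in their case

TASK

Pack the two instruments back into the open fitted case: lay the recorder, which was left lying across it, fully down in the long groove with its thick foot in the wide pocket, and stand the thin clay bird whistle upright and fully down in its nest with its blow tube in the slot. Handle both gently: grip neither with more than 35 N a finger, and lower each all the way to its seat before letting go, without dropping, knocking or pressing it hard. Leave the bowl, the microphone, the wooden whistle and the pedal where they stand, and let go of everything at the end.

Things in the scene. Friction and masses are not known exactly. Their poses are not given: they have to be found in the camera images.
- case: Open fitted case, fixed: yellow, dark blue edges, grey insert. 380 mm long (x), 190 wide (y), walls 6. Origin: centre of its underside, z up. Rim 62 mm, flat top of insert 54 mm above the table. Recesses cut straight down: recorder's groove on its -y side; on its +y side the bird's nest (near +x end) and a pocket holding a fixed rod. Yaw varies 40 deg either way about 90.
- groove (a point): On the floor of the recorder's groove, under the middle of its place; case x 0, y -45, z 34 mm; axes as the case's. Groove along x, 36 mm wide, 20 deep, x -168 to +170. The recorder lies home with its origin 13 mm above this point, beak to +x, foot in the pocket.
- pocket (a point): Centre of the floor of the wide pocket at the groove's -x end, for the recorder's thick foot; case x -145, y -45, z 25 mm; axes as the case's. 54 mm long (x), 52 wide, 29 deep.
- well (a point): Centre of the floor of the finger well that crosses the middle of the groove, so that fingers holding the recorder's middle from both sides go down beside it; case x 0, y -45, z 10 mm; axes as the case's. 80 mm along x, 82 mm across (y), 44 mm deep below the insert's top.
- nest (a point): Centre of the floor of the bird's nest; case x 100, y 36, z 42 mm; axes as the case's. A 54 mm square recess 12 mm deep, with a slot of the same depth, 22 mm wide, for the blow tube, running to 78 mm in -x of this point. The bird stands home with its origin here, beak to +x, tube to -x in the slot.
- recorder: Maple recorder, loose, 120-195 g, 325 mm long. Origin on its axis, mid length, within 12 mm of balance; x to the beak, z up through the finger holes. Barrel 26 mm thick, flat-sided, x -128 to +140; thick foot 38 mm across, x -162 to -128. Starts across the long rims, axis 75 mm up, within 25 deg of square, over nest or slot. Too rough: over 35 N a finger, over 30 N on the case, or a fall of 5 mm.
- beak (a point): Beak end of the recorder, on its axis (x +162.5 mm).
- foot (a point): Thick foot end of the recorder, on its axis (x -162.5 mm).
- bird: Thin clay bird whistle, cream, teal crest; loose, 60-110 g, 76 mm high. Origin: centre of underside, z up, x to the beak (reaches +34 mm). Round body 44 mm across, sides upright 20-47 mm up: hold the flanks (along y) about 38 mm up. Bottom 34 mm across. Breaks if squeezed over 35 N a finger, pressed on anything else with over 20 N, or let fall 5 mm.
- tube_end (a point): Free end of the bird's 9 mm thick blow tube: x -66, z 25 mm in the bird's frame. The tube leaves the bird's back low down (axis 12 mm up), level to x -45, then rises.
- mat: Tan square mat, 370 x 370 x 3 mm, fixed flat on the table; origin at the centre of its underside. The bird stands upright near its middle, beak within 1.8 rad of +y; the four bystanders stand near its corners, in any order.
- bowl: Bystander, loose: bronze singing bowl, 116 mm across, 60 mm high; origin at the centre of its underside.
- microphone: Bystander, loose: black desk microphone on a round base 100 mm across; stem 12 mm, microphone 46 mm thick from 132 mm up, its top 240 mm above its underside, where the origin lies.
- block: Bystander, loose: wooden block whistle, 52 x 52 x 48 mm, with dark holes; origin at the centre of its underside.
- pedal: Bystander, loose: black wedge-shaped foot pedal, 100 x 70 mm, 45 mm high; origin at the centre of its underside.
Mind the look-alikes: they are no part of the job. Leave any blue or green look-alike of the bird alone.

How it is judged (in metres and radians):
At the end, for the whole second after the job is handed in: Recorder in its groove, beak to the nest's end: middle within 12 mm along and 9 mm across, both ends at most 4 mm too high. Bird in its nest: within 9 mm in x and y, under 3 mm above the floor, tilted under 0.08 rad, tube in the slot. Both at rest (x of recorder in the frame of groove between -0.012 and 0.012 m and y of recorder in the frame of groove between -0.009 and 0.009 m and z of each of beak, foot in the frame of groove below 0.017 m and x of beak in the frame of groove above 0.14 m and x of bird in the frame of nest between -0.009 and 0.009 m and y of bird in the frame of nest between -0.009 and 0.009 m and z of bird in the frame of nest below 0.003 m and angle between bird's own z axis and vertical below 0.08 rad and x of tube_end in the frame of nest below -0.05 m and linear speed of each of bird, recorder below 0.02 m/s); the robot touches nothing.
It fails at once if the bird or the recorder is squeezed by the fingers with more than 35 N a finger (70 N in all) (contact force between the fingers and bird above 70 N or contact force between the fingers and recorder above 70 N).
It fails at once if the bird is knocked or pressed against the case, the mat, the recorder or a bystander with more than 20 N (contact force between bird and case above 20 N or contact force between bird and mat above 20 N or contact force between bird and recorder above 20 N or contact force between bird and bowl above 20 N or contact force between bird and microphone above 20 N or contact force between bird and pedal above 20 N or contact force between bird and block above 20 N).
It fails at once if the recorder is knocked or pressed against the case with more than 30 N (contact force between recorder and case above 30 N).
It fails at once if the bird or the recorder is dropped: faster than 0.3 m/s (a fall of 5 mm) while not firmly held ((linear speed of bird above 0.3 m/s and contact force between the fingers and bird below 5 N) or (linear speed of recorder above 0.3 m/s and contact force between the fingers and recorder below 5 N)).
It fails at once if the bowl, microphone, wooden whistle or pedal is shifted by more than 12 mm (distance of any of bowl, microphone, pedal, block from where it was at the start of the episode above 0.012 m).
It also fails if it takes over 69 s, if anything falls off the work surface, if the arm or the gripper's body presses on something with over 40 N, if the wrist force passes 120 N, or if a joint passes its speed limit or range.

ROBOT

A 6-joint arm with a two-finger parallel gripper is mounted at the origin on the work surface. World frame = base frame: x ahead of the robot, y to its left, z up, the work surface at z = 0. Lengths are in m, angles in degrees, forces in N, time in s.
With the tool pointing down it reaches from about 0.25 to 0.725 m from the base axis. Payload 9.7 kg.
Tool frame: the origin (TCP) lies at the very end of the fingers, on their centre line; the grasp point (between the pads) lies grasp_offset behind it (grasp_offset is the distance from the TCP to the grasp point, in m); z points along the fingers, y is the line along which they close (so a half turn about z gives the same grasp; the last joint's range is limited). The gripper opens to 85 mm and grips with 20 to 120 N. Pads are 22 mm wide; open, the fingers measure 114 mm over their backs; the gripper's body (76 mm by 85 mm) begins 54 mm behind the grasp point. The pads swing forward as they close: fully open they stand 13 mm farther back than shut.
Start: joints at [71.963, 4.979, 10.078, 95.1, 0, 90], TCP at [0.17, 0.523, 0.231] pointing down, gripper open.
Joint ranges: [-179.16, 179.16], [-48.56, 103.87], [-65.8, 70.77], [-126.05, 130.52], [-82.76, 87.17], [-180, 180]. Speed limits (degrees/s): [127.2, 127.2, 147.25, 180, 180, 180].

INTERFACE

Orientations are given as [roll, pitch, yaw] about the fixed x, y, z axes, in that order (R = Rz(yaw) Ry(pitch) Rx(roll)).
In Python, from workcell import get_obs, camera, calibration, job_done, recognise, cut_out, mark_of, grasp_offset gives the robot as it stands.
- The arm moves only by the tool servo_tool, never from a script. Its argument "moves" is a list of rows, each a list of 3 entries, a list of its own where there are three numbers: the turn, a rotation vector about the tool's x, y, z in degrees, then the shift along the tool's x, y, z in m, then the opening in per cent of the stroke, from 0 (shut) to 100 (fully open). In form: [[[ax, ay, az], [x, y, z], claw], ...]. A call has 1 to 12 rows; each row shifts and turns the commanded pose from where the row before left it, along the tool's axes as they then stand; what a row does not reach is not made up. A row lasts 1/10 s, in which the tool goes at most 50 mm and 8.59 degrees, less where a joint would pass 70% of its speed; a pose out of reach is approached as far as the arm can. A call is refused whole if a number of a shift passes 0.05 or a number of a turn 8.59, either way. A call with a gripper value outside its range is refused whole. The fingers move at their own pace and stop on an object; "force" is the grip in N (left out, the last holds). Time passes only in rows, so rows that do not move let the fingers close. It gives the time, the measured TCP pose, the force, the opening and the grip force at its end, in the units of the state.
- get_obs(): the state, without advancing time (a new reading comes with each control period).
- camera(name): name is "scene" or "top" or "wrist"; returns (picture, depth): 420x560x3 uint8, red, green, blue; 420x560 float32, m along the optical axis (not along the pixel's ray), 0 where there is no reading.
- calibration(name): a dict with "camera_matrix" (3x3 intrinsics, pixels), "R" (3x3) and "t" (3): a world point X has camera coordinates R X + t. Camera axes: x right, y down, z forward; pixel columns grow to the right and rows downward; lengths in m; the calibration is good to about 2 mm. A picture is of the moment at which its call begins: read the wrist's pose just before it. calibration takes no time and is no camera call; for the wrist camera it gives the pose at the moment of the call.
- job_done(): hands the job in; it is judged then, once.
Trained networks look in the newest picture that a camera, given by its name, has taken for a name from the list of things; names that differ only in an ending like _2 or _b are one class to them, and where a whole thing is asked for, a point or a joint stands for the part that bears it (a point fixed in the world has none). Each returns a list of dicts, best first, with "score" (0 to 1); they miss things now and then, are a little off and sometimes report something else, mostly with a low value. They report only what shows in the picture. A call takes as long as a camera call. They do not tell look-alikes from the thing itself.
- recognise(name, camera): "xyz" ([x, y, z] in m, in the coordinates of the camera as it stood for that picture, good to about 4 mm: the middle of the surface that is visible of it).
- cut_out(name, camera): "mask" (420x560 bool, what is visible of it).
- mark_of(name, camera): "xyz" ([x, y, z] in m, in the coordinates of the camera as it stood for that picture, good to about 4 mm: a listed point, or the origin of a listed thing).
The state is a dict: "time": time; "q": joint angles; "qd": joint speeds; "joint_efforts": joint torques, N m; "ee_pos": TCP position; "tcp_rot": TCP orientation; "wrist_force": force on the tool from outside, world axes, zero at the start; "torque": the same for the moment, N m; "opening": finger opening in m; "grasp_force": force on a finger pad.
Only numpy, scipy, OpenCV 4.12 (cv2) and the standard library are available. Lean on these libraries where they do the work, as an engineer would, in place of code of your own. Each camera call takes 0.05 s, during which the arm holds its last target. There are 200 camera calls.

## Working session

There is one attempt and no reset: what is moved stays moved. The work goes in short steps, Python scripts to look and compute and a tool call to move; the robot and the scene stay as the last step left them, time stands still between calls to the robot, and variables do not carry over. Pictures are saved under pics/ and viewed, at most 10 in all, crops included, and the job is handed in when it is done.

Besides the shell and the picture viewer there is one more tool, called after ">>>" as a command line: name --argument value ..., lists and objects as JSON in quotes. servo_tool: Moves the arm, as the interface text tells. Its arguments: {"type":"object","properties":{"moves":{"type":"array"},"force":{"type":"number"}},"required":["moves"]}

```bash
ls; mkdir -p pics; cat > h.py <<'E'
import numpy as np, cv2
from workcell import *
def look(cam, fn=None):
    cal=calibration(cam); im,d=camera(cam)
    if fn: cv2.imwrite(fn, im[:,:,::-1])
    return im,d,cal
def tow(cal,p): return (np.array(p)-cal["t"])@np.array(cal["R"])
def cloud(d,cal,mask=None):
    K=np.array(cal["camera_matrix"]); v,u=np.nonzero((d>0) if mask is None else (mask&(d>0)))
    z=d[v,u]; P=np.c_[(u-K[0,2])/K[0,0]*z,(v-K[1,2])/K[1,1]*z,z]
    return tow(cal,P)
def pix(cal,X):
    c=np.array(cal["R"])@np.array(X)+cal["t"]; q=np.array(cal["camera_matrix"])@c; return q[:2]/q[2]
E
python3 - <<'E'
from h import *
np.set_printoptions(precision=4,suppress=True)
print(grasp_offset, get_obs())
ims=[]
for c in ("top","scene"):
    im,d,cal=look(c,f"pics/{c}0.png"); ims.append(im)
    print(c, -np.array(cal["R"]).T@cal["t"])
    for n in ["case","groove","pocket","well","nest","recorder","beak","foot","bird","tube_end","mat","bowl","microphone","block","pedal"]:
        r=mark_of(n,c); print(n,[(round(e["score"],2),tow(cal,e["xyz"]).round(4).tolist()) for e in r[:3]])
E
```

```text
pics
0.0187 {'time': 0.0, 'q': array([71.9607,  5.0113, 10.0349, 95.1001,  0.0005, 90.    ]), 'qd': array([-0.0399,  0.0441, -0.0871, -0.0341,  0.1388, -0.0099]), 'joint_efforts': array([ -0.0024, -52.0396,  46.48  ,   0.0167,  -0.    ,  -0.    ]), 'ee_pos': array([0.1702, 0.5227, 0.2306]), 'tcp_rot': array([-179.9236,   -0.0005,  161.9607]), 'wrist_force': array([-0.1673,  0.9503, -0.0723]), 'torque': array([-0.001 , -0.0108, -0.0679]), 'grasp_force': 0.0, 'opening': 0.08520672301230207}
top [0.324  0.1174 1.5111]
case [(0.83, [0.5471, -0.235, -0.0013])]
groove [(0.8, [0.5924, -0.2165, 0.0333])]
pocket [(0.72, [0.6393, -0.3521, 0.0277])]
well [(0.71, [0.5866, -0.2158, 0.0121]), (0.64, [0.4093, 0.3972, 0.0043])]
nest [(0.89, [0.4753, -0.1554, 0.0402])]
recorder [(0.91, [0.5138, -0.16, 0.0781]), (0.64, [0.5987, 0.3143, 0.0317])]
beak [(0.83, [0.3788, -0.2419, 0.0774]), (0.6, [0.5355, 0.3107, -0.0012])]
foot [(0.85, [0.6553, -0.08, 0.0763])]
bird [(0.85, [0.5011, 0.6338, -0.0016]), (0.8, [0.7923, 0.0297, 0.0052]), (0.66, [0.532, 0.3163, 0.0078])]
tube_end [(0.88, [0.435, 0.644, 0.026])
[... 580 characters left out ...]
409])]
recorder [(0.72, [0.5417, -0.2356, -0.0044]), (0.59, [0.5157, -0.1597, 0.0752])]
beak [(0.97, [0.3695, -0.2391, 0.0765]), (0.51, [0.5298, 0.3168, 0.0052])]
foot [(0.76, [0.6494, -0.0805, 0.0716]), (0.46, [0.4749, -0.1521, 0.0397])]
bird [(0.86, [0.7897, 0.0274, -0.0034]), (0.76, [0.5315, 0.3199, 0.0057]), (0.74, [0.1809, 0.3111, -0.0015])]
tube_end [(0.9, [0.7406, -0.0092, 0.0183]), (0.85, [0.2267, 0.2666, 0.0246]), (0.64, [0.5929, 0.3134, 0.024])]
mat [(0.72, [0.531, 0.313, -0.0008])]
bowl [(0.62, [0.6137, 0.4425, 0.0044])]
microphone [(0.86, [0.6644, 0.2179, -0.0026])]
block [(0.87, [0.4071, 0.3958, 0.0013]), (0.57, [0.5873, -0.2143, 0.034])]
pedal [(0.67, [0.4475, 0.1763, 0.0028])]
```

View pics/top0.png

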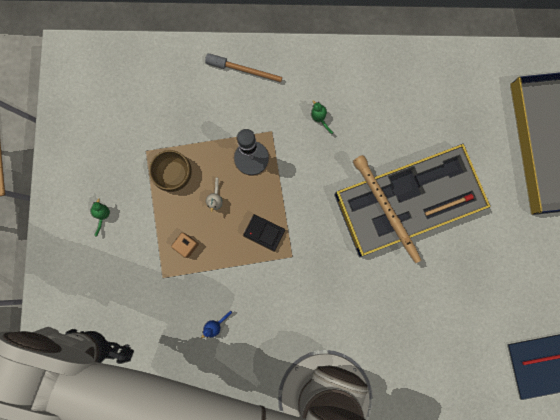

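View pics/scene0.png

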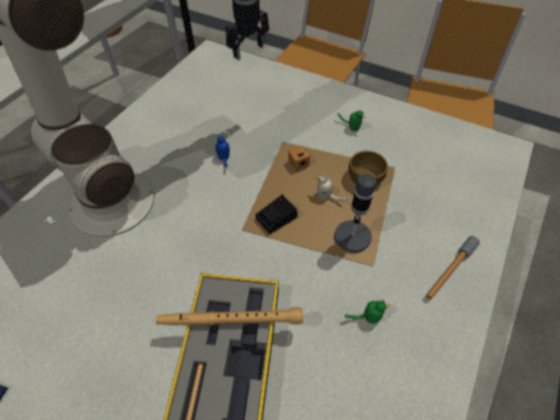

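The top picture shows the recorder across the case: foot at about (360,160), beak at (418,260). The case is centred near (413,200), the cream bird is at (214,200) with its tube toward +x (up in the picture), and the look-alikes are green and blue. The network points agree with this. Next I refine the case, recorder and bird poses from the depth.

```bash
cat > ref.py <<'E'
from h import *
np.set_printoptions(precision=4,suppress=True)
def rim(P):  # rim points z~0.062 around the case
    s=(abs(P[:,2]-0.062)<0.004)&(np.hypot(P[:,0]-.545,P[:,1]+.235)<.23)
    return P[s]
for c in ("top","scene"):
    im,d,cal=look(c)
    P=cloud(d,cal)
    R=rim(P); (cx,cy),(w,h),a=cv2.minAreaRect(R[:,:2].astype(np.float32)); print(c,"rim",cx,cy,w,h,a,len(R))
    m=cut_out("recorder",c)
    for e in m[:2]:
        Q=cloud(d,cal,cv2.erode(e["mask"].astype(np.uint8),np.ones((2,2)))>0)
        if len(Q)<50: continue
        Q=Q[(Q[:,2]>.07)&(Q[:,2]<.11)]; 
        if len(Q)<50: continue
        (x,y),(w,h),a=cv2.minAreaRect(Q[:,:2].astype(np.float32))
        vx=cv2.fitLine(Q[:,:2].astype(np.float32),cv2.DIST_HUBER,0,.001,.001).ravel()
        print("rec",e["score"],x,y,w,h,a,"line",vx,np.degrees(np.arctan2(vx[1],vx[0])),"z",np.percentile(Q[:,2],[5,50,95]))
    for e in cut_out("bird",c):
        Q=cloud(d,cal,e["mask"]); col=im[e["mask"]].mean(0)
        print("bird",e["score"],col,np.median(Q,0))
        if np.hypot(*(np.median(Q,0)[:2]-[.535,.315]))<.05:
            B=Q[(Q[:,2]>.03)&(Q[:,2]<.06)]; T=Q[(Q[:,2]>.008)&(Q[:,2]<.03)]
            print(" body",len(B),B.min(0),B.max(0)," tube",len(T),T.min(0),T.max(0))
E
python3 ref.py
```

```text
top rim 0.5460880398750305 -0.23342956602573395 0.1913570761680603 0.38224339485168457 21.803129196166992 1416
rec 0.72 0.5150362849235535 -0.16232776641845703 0.3235527276992798 0.0352126881480217 31.3475284576416 line [ 0.8647  0.5024  0.5201 -0.1543] 30.155783 z [0.0793 0.0866 0.093 ]
bird 0.77 [47.7292 89.0939 53.3069] [0.7843 0.0273 0.0543]
bird 0.69 [53.8457 89.6    56.8914] [0.4964 0.6307 0.0518]
bird 0.68 [42.1879 58.6688 98.6815] [0.1901 0.3071 0.0561]
bird 0.54 [133.298  127.9294 113.0863] [0.5338 0.3133 0.0588]
 body 101 [0.5108 0.295  0.0301] [0.5996 0.3356 0.0599]  tube 40 [0.5251 0.2981 0.0125] [0.5955 0.3196 0.0288]
scene rim 0.5347605347633362 -0.207771435379982 0.19135354459285736 0.32600027322769165 21.89948081970215 860
rec 0.94 0.5148937106132507 -0.16019457578659058 0.32184043526649475 0.030957072973251343 28.9437255859375 line [ 0.8678  0.4969  0.5598 -0.1407] 29.79422 z [0.0741 0.0837 0.0892]
bird 0.77 [34.8282 75.63   40.2863] [0.5039 0.6201 0.042 ]
bird 0.74 [43.2028 87.9538 48.9538] [0.7913 0.0152 0.0492]
bird 0.55 [115.6828 110.3387  93.9328] [0.5379 0.3076 0.0454]
 body 151 [0.5108 0.2923 0.0301] [0.5978 0.3325 0.0598]  tube 94 [0.5146 0.2935 0.0086] [0.5952 0.318  0.0295]
bird 0.45 [130.9082 107.324   74.1334] [0.5281 0.2819 0.0012]
 body 19 [0.4125 0.1725 0.0315] [0.6689 0.4219 0.054 ]  tube 18 [0.4948 0.2012 0.0084] [0.7033 0.4173 0.0257]
bird 0.36 [92.0615 87.8572 74.634 ] [ 0.5386 -0.2309  0.051 ]
```

>>> servo_tool --moves '[[[0, 0, -8], [0, 0, 0], 100]]'

```text
time: 2.0
ee_pos: [0.1703, 0.523, 0.2313]
tcp_rot: [-180.0, -0.0, 170.0]
wrist_force: [-0.4, 0.7, -0.1]
opening: 0.0856
grasp_force: 0.0
```

```bash
python3 -c "
from workcell import *
print(get_obs())"
```

```text
{'time': 2.0, 'q': array([7.19636902e+01, 4.98163033e+00, 1.00795526e+01, 9.50998819e+01,
       1.89573538e-04, 8.19565740e+01]), 'qd': array([ 1.30017140e-01,  4.83280250e-03, -1.19720168e-02,  9.40952737e-02,
        1.63035560e-02, -8.66849146e+01]), 'joint_efforts': array([-2.61078778e-03, -5.20093167e+01,  4.64858723e+01,  1.74705710e-03,
        9.45002830e-05,  4.14744481e+00]), 'ee_pos': array([0.17029154, 0.52297857, 0.23126993]), 'tcp_rot': array([-1.79998086e+02, -4.61909879e-04,  1.70007116e+02]), 'wrist_force': array([-0.42672986,  0.72062425, -0.14864612]), 'torque': array([ 0.01617828, -0.03011905,  0.031259  ]), 'grasp_force': 0.0, 'opening': 0.0855637818343346}
```

>>> servo_tool --moves '[[[0, 0, -8], [0, 0, 0], 100], [[0, 0, -8], [0, 0, 0], 100], [[0, 0, -8], [0, 0, 0], 100], [[0, 0, -8], [0, 0, 0], 100], [[0, 0, -8], [0, 0, 0], 100], [[0, 0, 0], [0.002, -0.025, 0], 100], [[0, 0, 0], [0.003, -0.045, 0], 100], [[0, 0, 0], [0.003, -0.045, 0], 100], [[0, 0, 0], [0.003, -0.045, 0], 100], [[0, 0, 0], [0.003, -0.045, 0], 100], [[0, 0, 0], [0.003, -0.045, 0], 100], [[0, 0, 0], [0.003, -0.045, 0], 100]]'

```text
time: 3.2
ee_pos: [0.3006, 0.2558, 0.2314]
tcp_rot: [180.0, 0.0, -150.0]
wrist_force: [1.2, 0.4, -0.0]
opening: 0.0852
grasp_force: 0.0
```

>>> servo_tool --moves '[[[0, 0, 0], [0.003, -0.045, 0], 70], [[0, 0, 0], [0.003, -0.045, 0], 70], [[0, 0, 0], [0.003, -0.045, 0], 70], [[0, 0, 0], [0.003, -0.045, 0], 70], [[0, 0, 0], [0.003, -0.045, 0], 70], [[0, 0, 0], [0.003, -0.045, 0], 70], [[0, 0, 0], [0.003, -0.045, 0], 70], [[0, 0, 0], [0.002, -0.045, 0], 70], [[0, 0, 0], [0.0, -0.045, 0], 70], [[0, 0, 0], [0, -0.045, 0], 70], [[0, 0, 0], [0.0, -0.02, 0], 70], [[0, 0, 0], [0, 0, 0], 70]]'

```text
time: 4.4
ee_pos: [0.5158, -0.1635, 0.2302]
tcp_rot: [180.0, -0.1, -150.2]
wrist_force: [-0.1, -0.2, -1.0]
opening: 0.0595
grasp_force: 0.0
```

```bash
python3 - <<'E'
from h import *
np.set_printoptions(precision=4,suppress=True)
o=get_obs(); print(o["ee_pos"],o["tcp_rot"],o["q"],o["opening"])
im,d,cal=look("wrist","pics/w1.png"); P=cloud(d,cal)
for n in ("recorder","nest","slot" if 0 else "beak","foot"):
    print(n,[(round(e["score"],2),tow(cal,e["xyz"]).round(4).tolist()) for e in mark_of(n,"wrist")[:2]])
for e in cut_out("recorder","wrist")[:1]:
    Q=cloud(d,cal,e["mask"]); Q=Q[(Q[:,2]>.083)&(Q[:,2]<.1)]
    vx=cv2.fitLine(Q[:,:2].astype(np.float32),cv2.DIST_HUBER,0,.001,.001).ravel()
    r=cv2.minAreaRect(Q[:,:2].astype(np.float32))
    print(vx,np.degrees(np.arctan2(vx[1],vx[0])),r,np.percentile(Q[:,2],[5,50,95]))
E
```

```text
[ 0.5158 -0.1635  0.2302] [ 179.9551   -0.0601 -150.1944] [-17.5793   3.7944   8.6977  94.9771  -0.0138 -47.3849] 0.05953351075630127
recorder [(0.71, [0.5161, -0.1576, 0.0784])]
nest [(0.93, [0.4721, -0.157, 0.0402])]
beak [(0.97, [0.3727, -0.2413, 0.0788]), (0.21, [0.5327, 0.3158, 0.0016])]
foot [(0.6, [0.6554, -0.0836, 0.0713])]
[ 0.8661  0.5     0.5017 -0.1677] 29.99698 ((0.5139244794845581, -0.15856976807117462), (0.32459312677383423, 0.032490987330675125), 29.302152633666992) [0.0834 0.0861 0.0901]
```

View pics/w1.png

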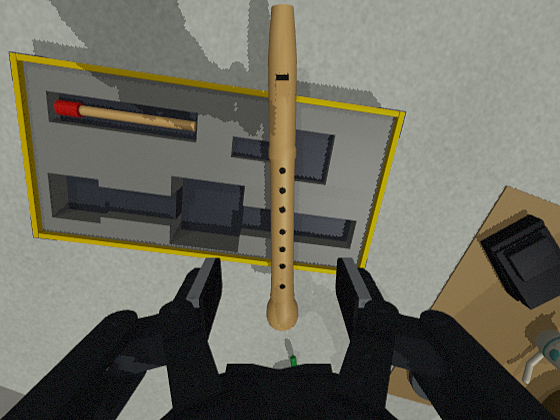

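The wrist view confirms the recorder vertical in the picture, centred at column 283 with its beak at row 8 and foot at row 325. Its yaw and middle agree with the top view, so I descend and grasp.

>>> servo_tool --moves '[[[0, 0, 0], [0, 0.0035, 0.03], 65], [[0, 0, 0], [0, 0, 0.04], 65], [[0, 0, 0], [0, 0, 0.04], 65], [[0, 0, 0], [0, 0, 0.03], 65], [[0, 0, 0], [0, 0, 0.02], 65], [[0, 0, 0], [0, 0, 0.008], 65], [[0, 0, 0], [0, 0, 0.004], 65], [[0, 0, 0], [0, 0, 0], 65]]' --force 27

```text
time: 5.5
ee_pos: [0.5137, -0.158, 0.06]
tcp_rot: [-180.0, 0.0, -150.0]
wrist_force: [-0.0, -0.2, -0.2]
opening: 0.0553
grasp_force: 0.0
```

>>> servo_tool --moves '[[[0, 0, 0], [0, 0, 0], 50], [[0, 0, 0], [0, 0, 0], 43], [[0, 0, 0], [0, 0, 0], 38], [[0, 0, 0], [0, 0, 0], 35], [[0, 0, 0], [0, 0, 0], 32], [[0, 0, 0], [0, 0, 0], 29], [[0, 0, 0], [0, 0, 0], 26], [[0, 0, 0], [0, 0, 0], 23], [[0, 0, 0], [0, 0, 0], 20], [[0, 0, 0], [0, 0, 0], 20]]'

```text
time: 6.5
ee_pos: [0.5135, -0.1584, 0.0596]
tcp_rot: [-180.0, 0.0, -150.0]
wrist_force: [-0.1, -1.3, 3.9]
opening: 0.0256
grasp_force: 26.8
```

>>> servo_tool --moves '[[[0, 0, 0], [0, 0, -0.003], 20], [[0, 0, 0], [0, 0, -0.006], 20], [[0, 0, 0], [0, 0, -0.012], 20], [[0, 0, 0], [0, 0, -0.02], 20], [[0, 0, 0], [0, 0, -0.02], 20], [[0, 0, 0], [0, 0, -0.015], 20], [[0, 0, 0], [0, 0, -0.01], 20], [[0, 0, 0], [0, 0, -0.004], 20], [[0, 0, 2], [0, 0, 0], 20], [[0, 0, 4], [0, 0, 0], 20], [[0, 0, 6], [0, 0, 0], 20], [[0, 0, 6], [0, 0, 0], 20]]' --force 29

```text
time: 7.7
ee_pos: [0.513, -0.1581, 0.1485]
tcp_rot: [180.0, -0.1, -168.3]
wrist_force: [-0.3, -0.5, -0.8]
opening: 0.0257
grasp_force: 28.7
```

>>> servo_tool --moves '[[[0, 0, 8], [0, 0, 0], 20], [[0, 0, 8], [0, 0, 0], 20], [[0, 0, 8], [0, 0, 0], 20], [[0, 0, 8], [0, 0, 0], 20], [[0, 0, 8], [0, 0, 0], 20], [[0, 0, 8], [0, 0, 0], 20], [[0, 0, 8], [0, 0, 0], 20], [[0, 0, 8], [0, 0, 0], 20], [[0, 0, 8], [0, 0, 0], 20], [[0, 0, 5], [0, 0, 0], 20], [[0, 0, 2.5], [0, 0, 0], 20], [[0, 0, 0.7], [0, 0, 0], 20]]'

```text
time: 8.9
ee_pos: [0.5131, -0.1581, 0.1486]
tcp_rot: [-179.9, -0.0, 111.7]
wrist_force: [0.1, 0.1, -1.8]
opening: 0.0256
grasp_force: 28.7
```

>>> servo_tool --moves '[[[0, 0, 0], [-0.005, 0.003, 0], 20], [[0, 0, 0], [-0.01, 0.006, 0], 20], [[0, 0, 0], [-0.017, 0.01, 0], 20], [[0, 0, 0], [-0.017, 0.01, 0], 20], [[0, 0, 0], [-0.016, 0.009, 0], 20], [[0, 0, 0], [-0.01, 0.006, 0], 20], [[0, 0, 0], [-0.006, 0.003, 0], 20], [[0, 0, 0], [-0.002, 0.001, 0], 20], [[0, 0, 0], [0, 0, 0], 20], [[0, 0, 0], [0, 0, 0], 20]]'

```text
time: 9.9
ee_pos: [0.5885, -0.2173, 0.1494]
tcp_rot: [-180.0, -0.0, 111.8]
wrist_force: [0.0, 0.5, -1.8]
opening: 0.0256
grasp_force: 28.8
```

```bash
cat > chk.py <<'E'
from h import *
import sys
np.set_printoptions(precision=4,suppress=True)
o=get_obs(); print(o["ee_pos"],o["tcp_rot"],o["opening"])
for c in sys.argv[2:]:
    im,d,cal=look(c,f"pics/{c}{sys.argv[1]}.png"); P=cloud(d,cal)
    s=(abs(P[:,2]-0.062)<0.0035)&(np.hypot(P[:,0]-.546,P[:,1]+.2335)<.22)
    hsv=cv2.cvtColor(im,cv2.COLOR_RGB2HSV); v,u=np.nonzero(d>0); H=hsv[v,u]
    ye=s&(H[:,0]>18)&(H[:,0]<34)&(H[:,1]>120)
    for nm,S in (("all",s),("yellow",ye)):
        if S.sum()>20:
            (cx,cy),(w,h),a=cv2.minAreaRect(P[S][:,:2].astype(np.float32)); print(c,nm,cx,cy,w,h,a,S.sum())
    for n in ("case","groove","pocket","well","nest","recorder","beak","foot","bird","tube_end"):
        print(n,[(round(e["score"],2),tow(cal,e["xyz"]).round(4).tolist()) for e in mark_of(n,c)[:2]])
    for e in cut_out("recorder",c)[:1]:
        Q=cloud(d,cal,e["mask"]); zt=np.median(Q[:,2]); Q=Q[abs(Q[:,2]-zt)<.02]
        vx=cv2.fitLine(Q[:,:2].astype(np.float32),cv2.DIST_HUBER,0,.001,.001).ravel()
        print("rec",vx,np.degrees(np.arctan2(vx[1],vx[0])),cv2.minAreaRect(Q[:,:2].astype(np.float32)),np.percentile(Q[:,2],[5,50,95]))
E
python3 chk.py 2 top wrist
```

```text
[ 0.5885 -0.2173  0.1494] [-179.9982   -0.0038  111.7803] 0.025591483018537257
top all 0.5455514788627625 -0.23268617689609528 0.19024233520030975 0.381646990776062 21.71704864501953 611
top yellow 0.545811653137207 -0.23306286334991455 0.18928517401218414 0.38025280833244324 21.952133178710938 327
case [(0.97, [0.5463, -0.2325, -0.0004])]
groove [(0.61, [0.5917, -0.2178, 0.0319])]
pocket []
well [(0.84, [0.584, -0.2166, 0.0121]), (0.64, [0.6637, 0.2155, -0.0019])]
nest [(0.79, [0.4752, -0.1565, 0.0395]), (0.72, [0.5881, -0.2158, 0.1685])]
recorder [(0.68, [0.5857, -0.2147, 0.1688]), (0.57, [0.585, -0.2204, 0.0138])]
beak [(0.67, [0.5321, -0.0658, 0.1643])]
foot []
bird [(0.84, [0.1834, 0.3128, -0.0005]), (0.69, [0.5337, 0.3168, 0.0049])]
tube_end [(0.85, [0.7381, -0.0144, 0.0235]), (0.73, [0.4361, 0.6456, 0.0258])]
rec [ 0.3713 -0.9285  0.5574 -0.1405] -68.202034 ((0.5579491257667542, -0.1399434208869934), (0.026176024228334427, 0.16036732494831085), 21.589271545410156) [0.1683 0.1756 0.1816]
wrist all 0.5536859631538391 -0.2539866864681244 0.19085176289081573 0.3378600478172302 21.73532485961914 5432
wrist yellow 0.553567111492157 -0.2540535032749176 0.19064590334892273 0.3378499746322632 21.720481872558594 5404
case [(0.9, [0.5449, -0.2344, -0.001])]
groove []
pocket []
well []
nest [(0.83, [0.473, -0.1529, 0.0385])]
recorder [(0.94, [0.5909, -0.2177, 0.1681])]
beak []
foot []
bird [(0.6, [0.5876, -0.2182, 0.1674])]
tube_end [(0.66, [0.5879, -0.2158, 0.1687]), (0.63, [0.7398, -0.0102, 0.0215])]
rec [ 0.3709 -0.9287  0.5688 -0.1673] -68.23055 ((0.575523316860199, -0.18458035588264465), (0.02698969654738903, 0.1645740121603012), 21.20134162902832) [0.1687 0.1752 0.1779]
```

View pics/wrist2.png

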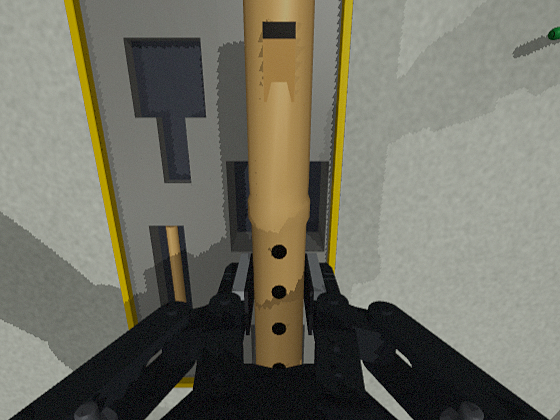

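The wrist view shows the recorder centred over the well (rows 160–250) and the groove, with the nest at (165,80) and slot below it. The recorder is aligned to within about 1 mm, so I lower it.

>>> servo_tool --moves '[[[0, 0, 0], [0, -0.0005, 0.006], 20], [[0, 0, 0], [0, 0, 0.012], 20], [[0, 0, 0], [0, 0, 0.015], 20], [[0, 0, 0], [0, 0, 0.015], 20], [[0, 0, 0], [0, 0, 0.015], 20], [[0, 0, 0], [0, 0, 0.012], 20], [[0, 0, 0], [0, 0, 0.01], 20], [[0, 0, 0], [0, 0, 0.008], 20], [[0, 0, 0], [0, 0, 0.006], 20], [[0, 0, 0], [0, 0, 0.004], 20], [[0, 0, 0], [0, 0, 0.003], 20], [[0, 0, 0], [0, 0, 0], 20]]'

```text
time: 12.3
ee_pos: [0.5882, -0.2177, 0.0431]
tcp_rot: [-180.0, -0.0, 111.8]
wrist_force: [0.2, 0.6, -1.3]
opening: 0.0252
grasp_force: 28.8
```

>>> servo_tool --moves '[[[0, 0, 0], [0, 0, 0.002], 20], [[0, 0, 0], [0, 0, 0.002], 20], [[0, 0, 0], [0, 0, 0.002], 20], [[0, 0, 0], [0, 0, 0.002], 20], [[0, 0, 0], [0, 0, 0], 20], [[0, 0, 0], [0, 0, 0], 20]]'

```text
time: 12.9
ee_pos: [0.5882, -0.2177, 0.0352]
tcp_rot: [-180.0, -0.0, 111.8]
wrist_force: [0.4, 0.6, -2.1]
opening: 0.0259
grasp_force: 28.8
```

>>> servo_tool --moves '[[[0, 0, 0], [0, 0, 0.001], 20], [[0, 0, 0], [0, 0, 0.001], 20], [[0, 0, 0], [0, 0, 0.0005], 20], [[0, 0, 0], [0, 0, 0], 20]]'

```text
time: 13.3
ee_pos: [0.5882, -0.2177, 0.0327]
tcp_rot: [-180.0, -0.0, 111.8]
wrist_force: [0.7, 0.7, -2.1]
opening: 0.025
grasp_force: 28.8
```

>>> servo_tool --moves '[[[0, 0, 0], [0, 0, 0.0005], 20], [[0, 0, 0], [0, 0, 0.0005], 20], [[0, 0, 0], [0, 0, 0], 20]]'

```text
time: 13.6
ee_pos: [0.5883, -0.2177, 0.0318]
tcp_rot: [-180.0, -0.0, 111.8]
wrist_force: [-0.1, -0.2, -1.7]
opening: 0.0253
grasp_force: 28.8
```

>>> servo_tool --moves '[[[0, 0, 0], [0, 0, 0.0005], 20], [[0, 0, 0], [0, 0, 0.0004], 20], [[0, 0, 0], [0, 0, 0], 20]]'

```text
time: 13.9
ee_pos: [0.5883, -0.2177, 0.0316]
tcp_rot: [180.0, 0.0, 111.8]
wrist_force: [-2.5, 0.0, 4.7]
opening: 0.0253
grasp_force: 29.5
```

>>> servo_tool --moves '[[[0, 0, 0], [0, 0, 0.0004], 20], [[0, 0, 0], [0, 0, 0], 20]]'

```text
time: 14.1
ee_pos: [0.5883, -0.2177, 0.0316]
tcp_rot: [180.0, 0.0, 111.8]
wrist_force: [-4.1, 1.5, 7.6]
opening: 0.0257
grasp_force: 29.9
```

Contact came at the expected height, so the recorder is seated. I release it gently and retreat upward.

>>> servo_tool --moves '[[[0, 0, 0], [0, 0, -0.0004], 20], [[0, 0, 0], [0, 0, 0], 30], [[0, 0, 0], [0, 0, 0], 33], [[0, 0, 0], [0, 0, 0], 36], [[0, 0, 0], [0, 0, 0], 40], [[0, 0, 0], [0, 0, 0], 45], [[0, 0, 0], [0, 0, 0], 45], [[0, 0, 0], [0, 0, 0], 45]]'

```text
time: 14.9
ee_pos: [0.5883, -0.2177, 0.0308]
tcp_rot: [-180.0, -0.0, 111.8]
wrist_force: [-0.4, -0.0, 0.4]
opening: 0.0382
grasp_force: 0.0
```

>>> servo_tool --moves '[[[0, 0, 0], [0, 0, -0.005], 45], [[0, 0, 0], [0, 0, -0.01], 45], [[0, 0, 0], [0, 0, -0.02], 45], [[0, 0, 0], [0, 0, -0.035], 45], [[0, 0, 0], [0, 0, -0.045], 45], [[0, 0, 0], [0, 0, -0.045], 45], [[0, 0, 0], [0, 0, -0.03], 45], [[0, 0, 0], [0, 0, -0.015], 45]]'

```text
time: 15.7
ee_pos: [0.5888, -0.2179, 0.2408]
tcp_rot: [179.8, 0.2, 111.8]
wrist_force: [-0.5, 0.4, 0.0]
opening: 0.0385
grasp_force: 0.0
```

```bash
python3 chk.py 3 top wrist
```

```text
[ 0.5888 -0.2179  0.2408] [179.7637   0.2122 111.7656] 0.03845948707909568
top all 0.5230600833892822 -0.17547054588794708 0.19029828906059265 0.25782516598701477 22.044137954711914 883
top yellow 0.5189852118492126 -0.16692517697811127 0.1890421211719513 0.23838244378566742 21.867876052856445 324
case []
groove [(0.72, [0.5884, -0.2183, 0.0327]), (0.42, [0.5871, -0.2183, 0.0489])]
pocket []
well [(0.66, [0.5843, -0.2216, 0.0158])]
nest [(0.75, [0.4756, -0.1555, 0.0411])]
recorder [(0.7, [0.5867, -0.2201, 0.0477])]
beak [(0.81, [0.5336, -0.0662, 0.0475])]
foot [(0.69, [0.5463, -0.2345, -0.0033]), (0.38, [0.5874, -0.2194, 0.049])]
bird [(0.76, [0.4974, 0.6359, 0.0012]), (0.71, [0.1893, 0.3113, -0.0014])]
tube_end [(0.88, [0.2265, 0.2628, 0.0237]), (0.75, [0.7386, -0.0134, 0.024])]
rec [ 0.3791 -0.9253  0.568  -0.168 ] -67.71896 ((0.5692890286445618, -0.16997863352298737), (0.02658596634864807, 0.2254462093114853), 22.683460235595703) [0.0511 0.0579 0.0644]
wrist all 0.549487292766571 -0.2422148436307907 0.19135235249996185 0.361510694026947 21.755264282226562 5942
wrist yellow 0.549100399017334 -0.24234145879745483 0.1903780996799469 0.361511766910553 21.738719940185547 5197
case [(0.91, [0.548, -0.2329, -0.0003]), (0.4, [0.5881, -0.2179, 0.0352])]
groove [(0.85, [0.5856, -0.2192, 0.0324])]
pocket [(0.79, [0.6459, -0.3564, 0.0223])]
well [(0.88, [0.5873, -0.2196, 0.0095])]
nest [(0.96, [0.4752, -0.1541, 0.0365])]
recorder [(0.91, [0.5906, -0.218, 0.0487])]
beak [(0.87, [0.5267, -0.0682, 0.0516])]
foot [(0.6, [0.65, -0.3698, 0.0444]), (0.58, [0.5911, -0.2188, 0.0489])]
bird [(0.95, [0.7944, 0.0258, -0.0036]), (0.28, [0.6471, -0.3694, 0.0458])]
tube_end [(0.63, [0.741, -0.0093, 0.0252])]
rec [ 0.3704 -0.9289  0.582  -0.2011] -68.260284 ((0.5930534601211548, -0.22066208720207214), (0.03718261793255806, 0.33393508195877075), 20.44110679626465) [0.0502 0.0572 0.0612]
```

View pics/wrist3.png

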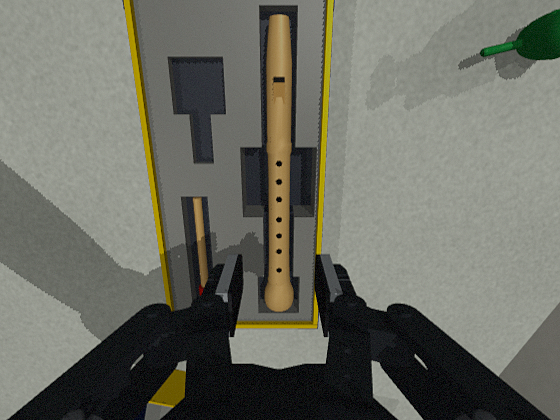

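The recorder is seated: beak at (280,15), foot in its pocket at (280,300), axis in line with the groove. Now the bird.

>>> servo_tool --moves '[[[0, 0, -8.15], [0, 0, -0.005], 100], [[0, 0, -8.15], [0, 0, -0.005], 100], [[0, 0, -8.15], [0, 0, -0.005], 100], [[0, 0, -8.15], [0, 0, -0.005], 100], [[0, 0, -8.15], [0, 0, -0.005], 100], [[0, 0, -8.15], [0, 0, -0.005], 100], [[0, 0, -8.15], [0, 0, -0.005], 100], [[0, 0, -8.15], [0, 0, -0.005], 100]]'

```text
time: 17.7
ee_pos: [0.5883, -0.2177, 0.2761]
tcp_rot: [180.0, 0.0, 177.3]
wrist_force: [-0.6, 0.7, 0.7]
opening: 0.0857
grasp_force: 0.0
```

>>> servo_tool --moves '[[[0, 0, 0], [0.014, 0.03, 0], 100], [[0, 0, 0], [0.014, 0.045, 0], 100], [[0, 0, 0], [0.014, 0.045, 0], 100], [[0, 0, 0], [0.014, 0.045, 0], 100], [[0, 0, 0], [0.014, 0.045, 0], 100], [[0, 0, 0], [0.016, 0.045, 0], 100], [[0, 0, 0], [0, 0.045, 0], 100], [[0, 0, 0], [0, 0.045, 0], 100], [[0, 0, 0], [0, 0.045, 0], 100], [[0, 0, 0], [0, 0.045, 0], 100], [[0, 0, 0], [0, 0.045, 0], 100], [[0, 0, 0], [0, 0.045, 0], 100]]'

```text
time: 18.9
ee_pos: [0.5299, 0.3131, 0.2761]
tcp_rot: [180.0, 0.0, 177.0]
wrist_force: [2.0, -0.0, -0.8]
opening: 0.0854
grasp_force: 0.0
```

>>> servo_tool --moves '[[[0, 0, 0], [0, 0.005, 0.02], 100], [[0, 0, 0], [0, 0, 0.02], 100], [[0, 0, 0], [0, 0, 0.02], 100], [[0, 0, 0], [0, 0, 0], 100]]'

```text
time: 19.3
ee_pos: [0.5296, 0.3158, 0.213]
tcp_rot: [-179.9, -0.2, 177.0]
wrist_force: [0.6, 0.4, -0.5]
opening: 0.0853
grasp_force: 0.0
```

```bash
cat > b.py <<'E'
from h import *
import sys
np.set_printoptions(precision=4,suppress=True)
o=get_obs(); print(o["ee_pos"],o["tcp_rot"],o["q"],o["opening"])
im,d,cal=look("wrist",f"pics/bw{sys.argv[1]}.png")
for n in ("bird","tube_end","microphone","pedal"):
    print(n,[(round(e["score"],2),tow(cal,e["xyz"]).round(4).tolist()) for e in mark_of(n,"wrist")[:2]])
for e in cut_out("bird","wrist")[:1]:
    Q=cloud(d,cal,e["mask"]); np.save("q.npy",Q)
    print(e["score"],im[e["mask"]].mean(0),Q.min(0),Q.max(0))
    for lo,hi in ((.008,.03),(.03,.05),(.05,.065),(.065,.09)):
        B=Q[(Q[:,2]>lo)&(Q[:,2]<hi)]; 
        if len(B): print(lo,len(B),B.min(0),B.max(0),np.median(B,0))
E
python3 b.py 1
```

```text
[0.5296 0.3158 0.213 ] [-179.8602   -0.209   176.9812] [30.8114 14.3161 18.653  94.5884  0.0002 33.83  ] 0.08526665460237733
bird [(0.96, [0.498, 0.6381, -0.0025]), (0.59, [0.5312, 0.3155, 0.0001])]
tube_end [(0.61, [0.5965, 0.3096, 0.0288])]
microphone [(0.92, [0.6677, 0.2206, 0.0033])]
pedal [(0.78, [0.4501, 0.173, 0.0035])]
0.83 [143.3685 140.936  123.3635] [0.502  0.2903 0.0013] [0.5988 0.3368 0.0821]
0.008 172 [0.5117 0.2984 0.014 ] [0.5948 0.3329 0.0298] [0.5759 0.3133 0.0209]
0.03 135 [0.5119 0.2947 0.0301] [0.5988 0.3363 0.05  ] [0.516  0.3124 0.0419]
0.05 699 [0.5033 0.2955 0.05  ] [0.5532 0.3368 0.0649] [0.5363 0.3152 0.0589]
0.065 571 [0.502  0.3053 0.0654] [0.5358 0.3292 0.0821] [0.5196 0.3177 0.0742]
```

View pics/bw1.png

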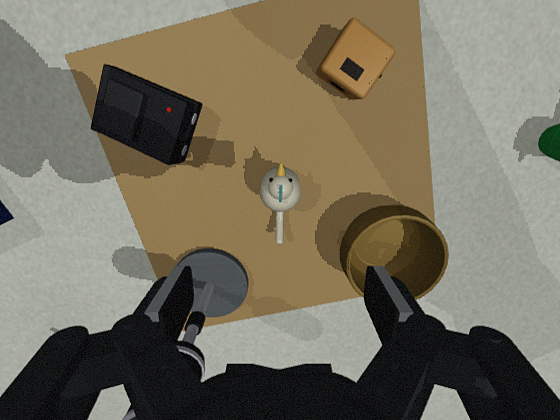

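The bird's body is at (280,188) with its tube running straight down the picture to (280,243), so the gripper yaw matches. The microphone (207,283) and the bowl (395,250) are clear of the fingers. I descend.

>>> servo_tool --moves '[[[0, 0, 0], [-0.002, 0, 0.02], 75], [[0, 0, 0], [0, 0, 0.035], 75], [[0, 0, 0], [0, 0, 0.035], 75], [[0, 0, 0], [0, 0, 0.03], 75], [[0, 0, 0], [0, 0, 0.025], 75], [[0, 0, 0], [0, 0, 0.02], 75], [[0, 0, 0], [0, 0, 0.015], 75], [[0, 0, 0], [0, 0, 0.009], 75], [[0, 0, 0], [0, 0, 0.004], 75], [[0, 0, 0], [0, 0, 0], 75]]' --force 24

```text
time: 20.6
ee_pos: [0.5327, 0.3161, 0.0232]
tcp_rot: [180.0, 0.0, 177.0]
wrist_force: [0.3, -0.7, 0.6]
opening: 0.064
grasp_force: 0.0
```

```bash
python3 b.py 2; python3 -c "
from h import *
c=calibration('wrist');print(-np.array(c['R']).T@c['t'])"
```

```text
[0.5327 0.3161 0.0232] [179.99     0.0148 176.9583] [30.6858 15.394  -1.0874 73.5008  0.0001 33.7275] 0.06401106929787274
bird [(0.84, [0.5318, 0.3148, 0.0034])]
tube_end [(0.63, [0.5983, 0.3117, 0.0313])]
microphone [(0.75, [0.6662, 0.2216, 0.0006])]
pedal [(0.58, [0.4495, 0.177, 0.0006])]
0.77 [118.0097 115.1974  98.4546] [0.4996 0.2849 0.0012] [0.6048 0.3457 0.0979]
0.008 1035 [0.5108 0.2955 0.0087] [0.5964 0.3377 0.03  ] [0.5165 0.3143 0.0253]
0.03 1516 [0.5105 0.2948 0.03  ] [0.5943 0.3383 0.05  ] [0.5141 0.3168 0.041 ]
0.05 2729 [0.4997 0.2949 0.05  ] [0.5503 0.3382 0.065 ] [0.5253 0.3133 0.0563]
0.065 3689 [0.4996 0.3048 0.065 ] [0.5362 0.3295 0.0829] [0.517  0.3177 0.0738]
[0.44994536 0.32026693 0.16563411]
```

View pics/bw2.png

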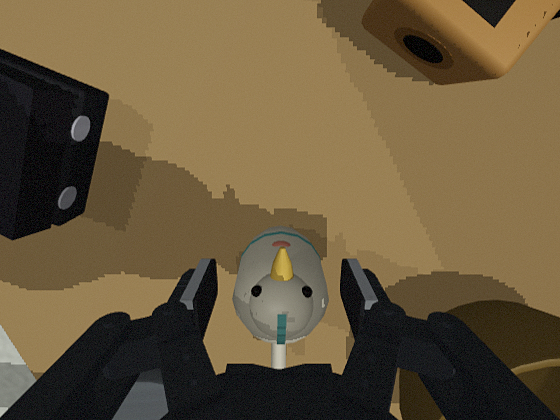

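The bird (body 235–328, tube below) sits centred between the pads at columns 215 and 345. I close gently.

>>> servo_tool --moves '[[[0, 0, 0], [0, 0.0003, 0.002], 70], [[0, 0, 0], [0, 0, 0], 65], [[0, 0, 0], [0, 0, 0], 60], [[0, 0, 0], [0, 0, 0], 57], [[0, 0, 0], [0, 0, 0], 55], [[0, 0, 0], [0, 0, 0], 53], [[0, 0, 0], [0, 0, 0], 51], [[0, 0, 0], [0, 0, 0], 48], [[0, 0, 0], [0, 0, 0], 44], [[0, 0, 0], [0, 0, 0], 40], [[0, 0, 0], [0, 0, 0], 40]]'

```text
time: 22.0
ee_pos: [0.5325, 0.3164, 0.0211]
tcp_rot: [180.0, 0.0, 177.0]
wrist_force: [-1.4, 1.0, 3.8]
opening: 0.0438
grasp_force: 24.5
```

>>> servo_tool --moves '[[[0, 0, 0], [0, 0, -0.002], 40], [[0, 0, 0], [0, 0, -0.004], 40], [[0, 0, 0], [0, 0, -0.008], 40], [[0, 0, 0], [0, 0, -0.015], 40], [[0, 0, 0], [0, 0, -0.02], 40], [[0, 0, 0], [0, 0, -0.025], 40], [[0, 0, 0], [0, 0, -0.025], 40], [[0, 0, 0], [0, 0, -0.02], 40], [[0, 0, 0], [0, 0, -0.012], 40], [[0, 0, 0], [0, 0, -0.006], 40], [[0, 0, 0], [0, 0, 0], 40]]'

```text
time: 23.1
ee_pos: [0.5327, 0.3164, 0.1586]
tcp_rot: [180.0, 0.0, 177.0]
wrist_force: [0.5, 0.6, -0.4]
opening: 0.0438
grasp_force: 24.6
```

>>> servo_tool --moves '[[[0, 0, 0], [0.002, -0.015, 0], 40], [[0, 0, 0], [0.003, -0.03, 0], 40], [[0, 0, 0], [0.003, -0.045, 0], 40], [[0, 0, 0], [0.003, -0.045, 0], 40], [[0, 0, 0], [0.003, -0.045, 0], 40], [[0, 0, 0], [0.003, -0.045, 0], 40], [[0, 0, 0], [0.003, -0.045, 0], 40], [[0, 0, 0], [0.003, -0.045, 0], 40], [[0, 0, 0], [0.003, -0.045, 0], 40], [[0, 0, 0], [0.003, -0.045, 0], 40], [[0, 0, 0], [0.003, -0.045, 0], 40], [[0, 0, 0], [0.001, -0.023, 0], 40]]'

```text
time: 24.3
ee_pos: [0.4725, -0.1574, 0.1568]
tcp_rot: [-180.0, -0.1, 176.8]
wrist_force: [-0.4, 0.2, -0.4]
opening: 0.0435
grasp_force: 24.8
```

>>> servo_tool --moves '[[[0, 0, 4], [0, 0, 0], 40], [[0, 0, 8], [0, 0, 0], 40], [[0, 0, 8], [0, 0, 0], 40], [[0, 0, 8], [0, 0, 0], 40], [[0, 0, 8], [0, 0, 0], 40], [[0, 0, 8], [0, 0, 0], 40], [[0, 0, 8], [0, 0, 0], 40], [[0, 0, 8], [0, 0, 0], 40], [[0, 0, 4.2], [0, 0, 0], 40], [[0, 0, 1], [0, 0, 0], 40], [[0, 0, 0], [0, 0, 0], 40]]'

```text
time: 25.4
ee_pos: [0.4737, -0.1544, 0.1572]
tcp_rot: [-179.9, -0.0, 111.8]
wrist_force: [0.9, 0.5, -1.3]
opening: 0.0434
grasp_force: 24.8
```

```bash
python3 chk.py 4 top wrist | grep -v rec; python3 - <<'E'
from h import *
np.set_printoptions(precision=4,suppress=True)
# nest/slot floor and bird tube from the top/scene cameras
X=np.array([-.3708,.9287]);Y=np.array([-.9287,-.3708]);N=np.array([.4753,-.1542])
for c in ("top","scene"):
    im,d,cal=look(c,f"pics/{c}n.png")
    P=cloud(d,cal); q=np.c_[(P[:,:2]-N)@X,(P[:,:2]-N)@Y,P[:,2]]
    s=(abs(q[:,0])<.1)&(abs(q[:,1])<.05)
    t=q[s&(q[:,2]>.142)&(q[:,2]<.185)]; print(c,"bird",len(t),t.min(0),t.max(0))
    tb=t[(t[:,0]<-.03)]; print("tube",len(tb),np.median(tb,0) if len(tb) else 0)
    f=q[s&(q[:,2]<.047)&(q[:,2]>.038)]; print("floor",len(f),f.min(0),f.max(0))
E
```

```text
[ 0.4737 -0.1544  0.1572] [-179.9481   -0.0394  111.829 ] 0.0434493206633974
top all 0.5460498929023743 -0.23346129059791565 0.19077584147453308 0.38259291648864746 21.866798400878906 1018
top yellow 0.5457938313484192 -0.23334743082523346 0.18935894966125488 0.38216161727905273 21.837139129638672 472
case []
groove [(0.97, [0.5898, -0.2177, 0.033])]
pocket [(0.91, [0.6399, -0.3514, 0.0247])]
well [(0.61, [0.5872, -0.2192, 0.0142]), (0.38, [0.4762, -0.1562, 0.1411])]
nest [(0.62, [0.4762, -0.1529, 0.038]), (0.61, [0.4101, 0.3977, -0.0011])]
beak [(0.71, [0.5331, -0.0639, 0.0492])]
foot [(0.67, [0.6499, -0.3672, 0.0486]), (0.38, [0.5343, -0.0677, 0.0486])]
bird [(0.78, [0.4977, 0.639, 0.001]), (0.67, [0.7908, 0.0278, 0.003])]
tube_end [(0.91, [0.4364, 0.6443, 0.0258]), (0.77, [0.7364, -0.0127, 0.0256])]
wrist all 0.5370718836784363 -0.21174634993076324 0.1916501820087433 0.3334299325942993 21.74536895751953 6815
wrist yellow 0.5372263193130493 -0.2120877504348755 0.19086326658725739 0.3326694369316101 21.74176025390625 6070
case []
groove []
pocket []
well []
nest [(0.77, [0.4715, -0.1567, 0.0367])]
beak [(0.97, [0.5262, -0.069, 0.0507])]
foot []
bird [(0.89, [0.4725, -0.1545, 0.1402]), (0.2, [0.5257, -0.0697, 0.0518])]
tube_end [(0.79, [0.4969, -0.2163, 0.1646])]
top bird 45 [ 0.0069 -0.0331  0.145 ] [0.0216 0.0311 0.1845]
tube 0 0
floor 223 [-0.0166 -0.0415  0.0381] [0.0909 0.0497 0.0469]
scene bird 303 [-0.0714 -0.034   0.1436] [0.0098 0.0367 0.185 ]
tube 78 [-0.0508  0.0014  0.1576]
floor 599 [-0.0959 -0.0486  0.038 ] [0.0284 0.0264 0.0466]
```

View pics/wrist4.png

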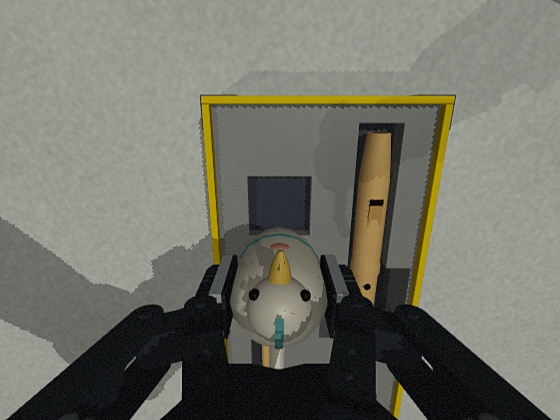

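```bash
python3 - <<'E'
from h import *
im,d,cal=look("wrist"); K=np.array(cal["camera_matrix"]);R=np.array(cal["R"]);C=-R.T@cal["t"]
X=np.array([-.3713,.9285]);Y=np.array([-.9285,-.3713]);N=np.array([.4753,-.1539])
o=get_obs()
for u,v in ((248.5,177),(311,177),(248.5,234),(311.5,234)):
    r=R.T@np.linalg.inv(K)@[u,v,1]; p=C+r*(.054-C[2])/r[2]; e=p[:2]-N; print(u,v,(e@X).round(4),(e@Y).round(4))
e=o["ee_pos"][:2]-N; print("tcp",e@X,e@Y)
g=im[:,:,:].astype(int).sum(2); print(g[200,238:258],g[200,302:322],g[168:186,280])
m=cut_out("bird","wrist")[0]["mask"]; Q=cloud(d,cal,m); q=np.c_[(Q[:,:2]-N)@X,(Q[:,:2]-N)@Y,Q[:,2]]
for lo,hi in ((.142,.165),(.165,.185),(.185,.2)):
    b=q[(q[:,2]>lo)&(q[:,2]<hi)]; print(lo,len(b),b.min(0).round(4),b.max(0).round(4))
t=q[(q[:,0]<-.03)]; print(len(t),t.mean(0) if len(t) else 0)
E
```

```text
248.5 177 0.0254 0.0257
311 177 0.0253 -0.0265
248.5 234 -0.0265 0.0274
311.5 234 -0.0266 -0.0287
tcp -5.498554712179996e-05 0.0009376569180688585
[313 328 321 317 315 326 321 313 328 333 183 104 112 133 133 140 115 119
 161 141] [141 147 152  93  92  99 106 106 156 349 322 314 320 327 315 315 323 321
 317 317] [308 326 322 319 320 323 332 308 187  71 130 156 164 148 152 160 150 145]
0.142 895 [-0.0635 -0.0209  0.142 ] [0.0217 0.0226 0.165 ]
0.165 1509 [-0.0612 -0.0197  0.165 ] [0.0218 0.0226 0.185 ]
0.185 2878 [-0.0175 -0.021   0.185 ] [0.0318 0.0226 0.2   ]
314 [-0.05928764  0.00206443  0.15384914]
```

>>> servo_tool --moves '[[[0, 0, 0], [0, 0.0013, 0.005], 40], [[0, 0, 0], [0, 0, 0.01], 40], [[0, 0, 0], [0, 0, 0.014], 40], [[0, 0, 0], [0, 0, 0.014], 40], [[0, 0, 0], [0, 0, 0.012], 40], [[0, 0, 0], [0, 0, 0.01], 40], [[0, 0, 0], [0, 0, 0.007], 40], [[0, 0, 0], [0, 0, 0.005], 40], [[0, 0, 0], [0, 0, 0.003], 40], [[0, 0, 0], [0, 0, 0], 40]]'

```text
time: 27.8
ee_pos: [0.4757, -0.1538, 0.0777]
tcp_rot: [-180.0, -0.0, 111.8]
wrist_force: [-0.2, -0.3, -1.1]
opening: 0.0435
grasp_force: 24.8
```

>>> servo_tool --moves '[[[0, 0, 0], [0, 0, 0.002], 40], [[0, 0, 0], [0, 0, 0.002], 40], [[0, 0, 0], [0, 0, 0.002], 40], [[0, 0, 0], [0, 0, 0.002], 40], [[0, 0, 0], [0, 0, 0], 40], [[0, 0, 0], [0, 0, 0], 40]]'

```text
time: 28.4
ee_pos: [0.4756, -0.1538, 0.0699]
tcp_rot: [-180.0, -0.0, 111.8]
wrist_force: [0.5, -0.1, -1.9]
opening: 0.0436
grasp_force: 24.8
```

>>> servo_tool --moves '[[[0, 0, 0], [0, 0, 0.0015], 40], [[0, 0, 0], [0, 0, 0.0015], 40], [[0, 0, 0], [0, 0, 0.0015], 40], [[0, 0, 0], [0, 0, 0.0015], 40], [[0, 0, 0], [0, 0, 0], 40], [[0, 0, 0], [0, 0, 0], 40]]'

```text
time: 29.0
ee_pos: [0.4756, -0.1538, 0.0639]
tcp_rot: [-180.0, -0.0, 111.8]
wrist_force: [0.0, 0.2, -0.4]
opening: 0.0435
grasp_force: 24.8
```

>>> servo_tool --moves '[[[0, 0, 0], [0, 0, 0.0005], 40], [[0, 0, 0], [0, 0, 0.0005], 40], [[0, 0, 0], [0, 0, 0.0005], 40], [[0, 0, 0], [0, 0, 0.0005], 40], [[0, 0, 0], [0, 0, 0], 40], [[0, 0, 0], [0, 0, 0], 40]]'

```text
time: 29.6
ee_pos: [0.4757, -0.1538, 0.0619]
tcp_rot: [-180.0, -0.0, 111.8]
wrist_force: [0.0, -0.1, -1.2]
opening: 0.0435
grasp_force: 24.8
```

>>> servo_tool --moves '[[[0, 0, 0], [0, 0, 0.0005], 40], [[0, 0, 0], [0, 0, 0.0005], 40], [[0, 0, 0], [0, 0, 0.0003], 40], [[0, 0, 0], [0, 0, 0], 40], [[0, 0, 0], [0, 0, 0], 40]]'

```text
time: 30.1
ee_pos: [0.4757, -0.1538, 0.0606]
tcp_rot: [180.0, 0.0, 111.8]
wrist_force: [-0.9, -0.4, -0.1]
opening: 0.0433
grasp_force: 24.8
```

>>> servo_tool --moves '[[[0, 0, 0], [0, 0, 0.0004], 40], [[0, 0, 0], [0, 0, 0], 40]]'

```text
time: 30.3
ee_pos: [0.4757, -0.1538, 0.0601]
tcp_rot: [-180.0, -0.0, 111.8]
wrist_force: [-0.4, 0.2, -0.3]
opening: 0.0431
grasp_force: 24.8
```

>>> servo_tool --moves '[[[0, 0, 0], [0, 0, 0.0004], 40], [[0, 0, 0], [0, 0, 0], 40]]'

```text
time: 30.5
ee_pos: [0.4757, -0.1538, 0.0601]
tcp_rot: [180.0, 0.0, 111.8]
wrist_force: [-1.7, 0.8, 3.0]
opening: 0.0435
grasp_force: 25.1
```

The bird touched down exactly at the expected height, 0.0601. I release it gently and retreat.

>>> servo_tool --moves '[[[0, 0, 0], [0, 0, 0], 51], [[0, 0, 0], [0, 0, 0], 53], [[0, 0, 0], [0, 0, 0], 56], [[0, 0, 0], [0, 0, 0], 60], [[0, 0, 0], [0, 0, 0], 64], [[0, 0, 0], [0, 0, 0], 64], [[0, 0, 0], [0, 0, 0], 64]]'

```text
time: 31.2
ee_pos: [0.4757, -0.1538, 0.0597]
tcp_rot: [-180.0, -0.0, 111.8]
wrist_force: [0.8, 0.3, 0.3]
opening: 0.0545
grasp_force: 0.0
```

>>> servo_tool --moves '[[[0, 0, 0], [0, 0, -0.003], 64], [[0, 0, 0], [0, 0, -0.008], 64], [[0, 0, 0], [0, 0, -0.015], 64], [[0, 0, 0], [0, 0, -0.025], 64], [[0, 0, 0], [0, 0, -0.04], 64], [[0, 0, 0], [0, 0, -0.045], 64], [[0, 0, 0], [0, 0, -0.035], 64], [[0, 0, 0], [0, 0, -0.02], 64], [[0, 0, 0], [0, 0, 0], 64]]'

```text
time: 32.1
ee_pos: [0.4766, -0.1541, 0.2554]
tcp_rot: [179.7, 0.2, 111.8]
wrist_force: [-0.0, 0.1, -0.6]
opening: 0.0547
grasp_force: 0.0
```

```bash
python3 chk.py 5 wrist top| grep -v -e pocket -e well; python3 - <<'E'
from h import *
X=np.array([-.3713,.9285]);Y=np.array([-.9285,-.3713]);N=np.array([.4753,-.1539])
im,d,cal=look("wrist"); Q=cloud(d,cal); q=np.c_[(Q[:,:2]-N)@X,(Q[:,:2]-N)@Y,Q[:,2]]
q=q[(abs(q[:,0])<.08)&(abs(q[:,1])<.03)&(q[:,2]<.14)&(q[:,2]>.058)]
print(q.max(0)); t=q[(q[:,0]<-.03)]; print(len(t),t.min(0),t.max(0)); b=q[q[:,2]>.07]; print(b.min(0),b.max(0))
# recorder top heights along the groove
g=np.array([.5876,-.2166]); p=np.c_[(Q[:,:2]-g)@X,(Q[:,:2]-g)@Y,Q[:,2]]
for x in range(-150,160,25):
    s=p[(abs(p[:,0]-x/1000)<.008)&(abs(p[:,1])<.012)]
    if len(s): print(x,np.percentile(s[:,2],95).round(4),end="; ")
E
```

```text
[ 0.4766 -0.1541  0.2554] [179.7232   0.2298 111.7594] 0.05472371398427146
wrist all 0.5452878475189209 -0.23183967173099518 0.1916208267211914 0.37611284852027893 21.731605529785156 4790
wrist yellow 0.5453546643257141 -0.23235446214675903 0.19062590599060059 0.3751222491264343 21.74079704284668 4241
case [(0.67, [0.5451, -0.2334, -0.0005])]
groove [(0.59, [0.5871, -0.2181, 0.0331])]
nest [(0.87, [0.4746, -0.1554, 0.0393])]
recorder [(0.85, [0.5897, -0.2177, 0.0487]), (0.53, [0.5245, -0.0718, 0.0501])]
beak [(0.9, [0.5256, -0.0675, 0.052])]
foot [(0.9, [0.6514, -0.3722, 0.0444])]
bird [(0.83, [0.4747, -0.1554, 0.0425]), (0.7, [0.7947, 0.0259, -0.0006])]
tube_end [(0.82, [0.7386, -0.0095, 0.025]), (0.56, [0.4993, -0.2174, 0.0655])]
rec [ 0.3577 -0.9338  0.5733 -0.1876] -69.039665 ((0.5874547362327576, -0.2175549566745758), (0.029168764129281044, 0.3249526023864746), 20.475650787353516) [0.0493 0.0571 0.062 ]
top all 0.5458888411521912 -0.23280036449432373 0.19014248251914978 0.3817903995513916 21.932510375976562 801
top yellow 0.5458246469497681 -0.2329424023628235 0.1889015734195709
[... 236 characters left out ...]
, -0.0661, 0.0514])]
foot []
bird [(0.85, [0.499, 0.637, 0.0023]), (0.81, [0.4751, -0.1569, 0.0449])]
tube_end [(0.9, [0.2284, 0.2624, 0.0227]), (0.73, [0.7366, -0.013, 0.0243])]
rec [ 0.3837 -0.9235  0.5543 -0.1327] -67.43975 ((0.5618003606796265, -0.1490878164768219), (0.026979640126228333, 0.17938636243343353), 21.745460510253906) [0.05   0.0576 0.0648]
[0.03228213 0.02146153 0.12155658]
174 [-0.07077656 -0.00364996  0.05803969] [-0.03385906  0.00474258  0.07168596]
[-0.06802535 -0.02278954  0.07002856] [0.03228213 0.02146153 0.12155658]
-150 0.0654; -125 0.0609; -100 0.0593; -75 0.0581; -50 0.0491; -25 0.0105; 0 0.0585; 25 0.0593; 50 0.0598; 75 0.0599; 100 0.0609; 125 0.0596; 150 0.0574;
```

View pics/wrist5.png

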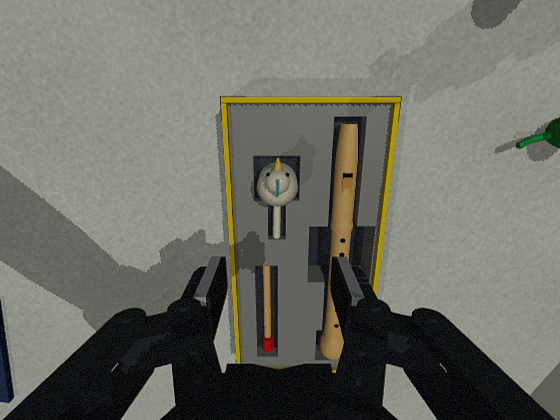

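The view shows the bird upright in its nest at (277,183) with its tube in the slot, and the recorder level in its groove with its foot in the pocket. The gripper is clear of both, so I hand the job in.

```bash
python3 -c "
from workcell import *
print(job_done())"
```

```text
the job is handed in; nothing more can be done
None
```

I handed the job in at about 32 s; no verdict came back. By the cameras the recorder lies level in its groove with its foot in the pocket, the bird stands upright in its nest with its tube in the slot, grips stayed below 30 N a finger, and the gripper ended open and clear.

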